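Hang the ink shelf on the print bench upright

TASK

Take the small blue shelf bracket standing on the print bench, put its steel hook through the top slot of the slotted upright, then press it down until it snaps past the yellow spring roller and sits fully home, and let go. Feel for the slot and press gently without forcing anything, and leave the squeegee and the two ink jars where they are.

Things in the scene. Friction and masses are not known exactly. Their poses are not given: they have to be found in the camera images.
- post: Grey fixed upright on a 130 x 110 mm foot, bearing a bright slotted steel strip: 60 mm wide, 5 mm thick, open behind between two grey rails (past y +-25 mm). Origin: on the bench under the middle of the strip's front face. z up; +x from that face into the strip (the way a hook is pushed in). Strip top edge 205 mm up by the drawing, plus the shift told at slot_drawn.
- slot_drawn (a point): Middle of the top slot's floor edge at the front face BY THE DRAWING, 150 mm above the bench, axes as the upright. The slot is 18 mm wide, 36 mm high. The real strip (slots, roller and all) is clamped up to 14 mm higher or lower than drawn; this shift is not measured: feel for it or see it. The same slot 81 mm lower is not to be used.
- catch (a joint): Yellow spring roller (its centre: catch_c0) behind the strip, 8 mm diameter, 5.5 mm below the top slot's floor. Value in m: 0 sprung out; the hook's nose pushes it back to 5 to 7 mm on its way down; once locked it springs back into the hook's pocket and reads 1.5 to 3.4 mm. The bracket's weight alone does not pass it; 6 to 20 N down on the bracket does.
- bracket: Loose blue shelf bracket, about 0.35 kg, standing on its deck. Origin: under the deck, in the plane of the back plate's rear face, on the centre line; z up, +x to the hook's side. Deck x -80 to 0, 70 mm wide, 5 mm thick; back plate x -5 to 0, 44 mm wide, 80 mm high. Home when the neck sits on the slot floor: origin 70 mm below that floor, rear face within 2 mm of the strip's front.
- grip (a point): Grasp point on the bracket's central rib, at (-35, 0, 66) mm in the bracket's frame, axes as the bracket. The rib is 14 mm thick in y, x -60 to -5 mm, up to z = 80 mm; take it across its sides from above.
- hook_tip (a point): Lower end of the hook's leg, (7.7, 0, 47.5) mm in the bracket's frame. Hook 12 mm wide: neck x 0-6.4, z 70-80; leg x 6.4-12.4, z 47.5-80 mm, with a sloped nose behind to x = 16. It enters level, origin 22.5 to 26 mm above home, until the plate meets the strip; then straight down. It rests on the roller 12 to 18 mm above home, snaps past it about 5 mm above home.
- rib_top (a point): Place to press on: top of the bracket's rib, at (-22, 0, 80) mm in the bracket's frame, axes as the bracket.
- squeegee: Wooden squeegee lying blade up: 200 mm long (x), 28 mm wide, 70 mm high with its orange blade. Origin centre of its underside. Leave alone.
- jar_purple: Closed purple ink jar with a black lid, 68 mm diameter, 85 mm high, beside and behind the upright on its +y side. Origin centre of its underside. Leave alone.
- jar_orange: Closed orange ink jar with a white lid, 68 mm diameter, 85 mm high, beside and behind the upright on its -y side. Origin centre of its underside. Leave alone.
Mind the look-alikes: they are no part of the job. What is shaped like the bracket but pink is not meant. Several things look just like the post: the one meant starts farthest from the robot's base.

How it is judged:
By the outcome, as a careful person would: the job done as asked, in the order asked, and still so for the second after the job is handed in, with the robot touching nothing.
It also fails if it takes over 61 s, if anything falls off the work surface, if the arm or the gripper's body presses on something with over 40 N, if the wrist force passes 120 N, or if a joint passes its speed limit or range.

ROBOT

A 6-joint arm with a two-finger parallel gripper is mounted at the origin on the work surface. World frame = base frame: x ahead of the robot, y to its left, z up, the work surface at z = 0. Lengths are in m, angles in rad, forces in N, time in s.
With the tool pointing down it reaches from about 0.2 to 0.875 m from the base axis. Payload 3.4 kg.
Tool frame: the origin (TCP) lies between the finger pads; the fingertips stand 25 mm ahead of it and the grasp point (between the pads) lies 6 mm ahead of it (r.nose_length is the z of the fingertips in the tool frame, in m); z points along the fingers, y is the line along which they close (so a half turn about z gives the same grasp; the last joint's range is limited). The gripper opens to 94 mm and grips with 3 to 60 N. Pads are 16 mm wide; open, the fingers measure 119 mm over their backs; the gripper's body (75 mm by 177 mm) begins 78 mm behind the grasp point.
Start: joints at [1.186, 0.276, 1.505, -0, 1.361, -0.121], TCP at [0.15, 0.555, 0.23] pointing down, gripper open.
Joint ranges: [-2.89, 2.89], [-0.75, 2.08], [0.22, 2.7], [-1.18, 4.32], [0.11, 2.71], [-2.7, 2.7]. Speed limits (rad/s): [2.57, 2.57, 3.14, 3.14, 3.14, 3.14].

INTERFACE

Orientations are given as a unit quaternion [w, x, y, z].
In Python, from plant import r, gripper_to, inverse_kinematics, vision, models, telemetry gives the robot as it stands. Calls block until the motion is done:
- r.move_to(position, orientation): joint-space move of the TCP to a pose.
- r.move_l(position, rot=None, vel=0.15, guard=None): straight line of the TCP; rot=None keeps the orientation; vel is the mean speed in m/s. With guard (N) it stops when the force on the tool has changed by that much, and returns True; else False.
- r.movej(angles): joint-space move.
- gripper_to(opening, f_grip=None): finger opening in m; f_grip is the grip in N (None keeps the last); returns when the fingers have stopped.
- r.hold(seconds).
- inverse_kinematics(position, orientation): joint angles nearest the present ones, or None.
- vision.snapshot(name): name is "scene" or "top"; returns the picture (420x560x3 uint8, red, green, blue); there is no depth.
- vision.get_calibration(name): a dict with "fx", "fy", "cx", "cy" (pixels), "position" and "orientation" of the camera in the world. Camera axes: x right, y down, z forward; pixel columns grow to the right and rows downward; lengths in m; the calibration is good to about 2 mm. A picture is of the moment at which its call begins. get_calibration takes no time and is no camera call.
A pose or a line that the arm cannot do raises r.PlanningError and nothing moves.
- r.sign_off(): hands the job in; it is judged then, once.
Trained networks look in the newest picture that a camera, given by its name, has taken for a name from the list of things; names that differ only in an ending like _2 or _b are one class to them, and where a whole thing is asked for, a point or a joint stands for the part that bears it (a point fixed in the world has none). Each returns a list of dicts, best first, with "score" (0 to 1); they miss things now and then, are a little off and sometimes report something else, mostly with a low value. They report only what shows in the picture. A call takes as long as a camera call. They do not tell look-alikes from the thing itself.
- models.boxes_of(thing, camera): "at" ([x, y, z] in m, in world coordinates, good to about 4 mm: the middle of the surface that is visible of it).
- models.regions_of(thing, camera): "pixels" (420x560 bool, what is visible of it).
- models.mark_of(thing, camera): "at" ([x, y, z] in m, in world coordinates, good to about 4 mm: a listed point, or the origin of a listed thing).
Readings, each from a call of its own:
- telemetry.current_t(): time.
- telemetry.current_joints(): joint angles.
- telemetry.current_dq(): joint speeds.
- telemetry.current_joint_efforts(): joint torques, N m.
- telemetry.current_ee_pos(): TCP position.
- telemetry.current_tool_rot(): TCP orientation.
- telemetry.current_wrist_force(): force on the tool from outside, world axes, zero at the start.
- telemetry.current_torque(): the same for the moment, N m.
- telemetry.current_opening(): finger opening in m.
- telemetry.current_finger_force(): force on a finger pad.
Only numpy, scipy, OpenCV 4.12 (cv2) and the standard library are available. Lean on these libraries where they do the work, as an engineer would, in place of code of your own. Each camera call takes 0.05 s, during which the arm holds its last target. There are 200 camera calls.

## Working session

There is one attempt and no reset: what is moved stays moved. The work goes in short steps, each a Python script; the robot and the scene stay as the last script left them, time stands still between calls to the robot, and variables do not carry over. Pictures are saved under pics/ and viewed, at most 10 in all, crops included, and the job is handed in when it is done.

```bash
ls; mkdir -p pics; cat > s1.py <<'E'
from plant import *
import cv2,numpy as np
ims=[]
for n in("scene","top"):
    im=vision.snapshot(n); cv2.imwrite(f"pics/{n}1.png",im[:,:,::-1])
    c=vision.get_calibration(n); print(n,{k:np.round(v,4).tolist() for k,v in c.items()})
    for t in("post","bracket","grip","hook_tip","slot_drawn","squeegee","jar_purple","jar_orange"):
        print(t,[(round(d["score"],2),np.round(d["at"],3).tolist()) for d in models.mark_of(t,n)])
print(telemetry.current_t(),telemetry.current_tool_rot())
E
python3 s1.py
```

```text
pics
scene {'fx': 392.5417, 'fy': 392.5417, 'cx': 283.8035, 'cy': 209.043, 'position': [0.8022, -0.4236, 0.7318], 'orientation': [-0.3197, 0.9033, 0.2705, -0.093]}
post [(0.76, [0.601, -0.042, -0.005]), (0.63, [0.32, 0.042, -0.006])]
bracket [(0.89, [0.306, -0.277, 0.002]), (0.69, [0.465, -0.221, 0.003])]
grip [(0.66, [0.436, -0.236, 0.069]), (0.6, [0.297, -0.244, 0.065])]
hook_tip [(0.93, [0.472, -0.219, 0.044]), (0.81, [0.313, -0.283, 0.045])]
slot_drawn [(0.8, [0.6, -0.048, 0.148]), (0.59, [0.319, 0.037, 0.15])]
squeegee [(0.62, [0.442, 0.227, 0.001]), (0.27, [0.706, 0.076, 0.002])]
jar_purple [(0.68, [0.705, 0.076, 0.002]), (0.31, [0.442, 0.223, -0.002])]
jar_orange [(0.83, [0.651, -0.191, -0.002]), (0.65, [0.475, -0.218, 0.046])]
top {'fx': 475.2837, 'fy': 475.2837, 'cx': 278.7029, 'cy': 211.3904, 'position': [0.3415, -0.0158, 1.1767], 'orientation': [-0.0579, 0.7117, -0.6972, 0.0626]}
post [(0.68, [0.322, 0.037, -0.002]), (0.62, [0.602, -0.044, -0.001])]
bracket [(0.95, [0.309, -0.276, -0.005]), (0.63, [0.467, -0.222, 0.003])]
grip [(0.74, [0.437, -0.234, 0.066]), (0.74, [0.292, -0.241, 0.066])]
hook_tip [(0.73, [0.472, -0.218, 0.05]), (0.63, [0.465, -0.222, -0.0]), (0.58, [0.309, -0.28, 0.05]), (0.42, [0.437, -0.236, 0.067])]
slot_drawn [(0.88, [0.601, -0.044, 0.151]), (0.66, [0.321, 0.04, 0.153])]
squeegee [(0.62, [0.441, 0.224, 0.001])]
jar_purple [(0.8, [0.705, 0.076, 0.003])]
jar_orange [(0.61, [0.66, -0.19, 0.0]), (0.31, [0.469, -0.219, 0.004])]
0.9 [1.95035000e-05 1.31506415e-01 9.91315318e-01 5.89617356e-05]
```

View pics/scene1.png

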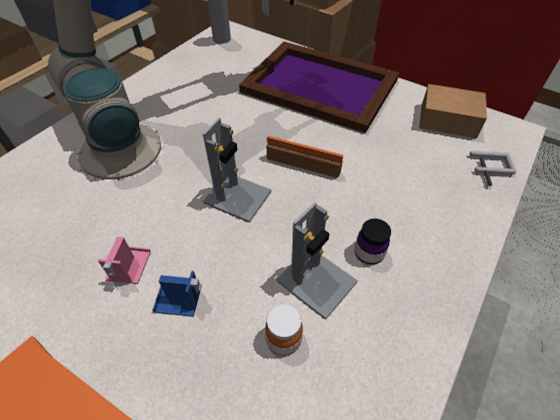

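View pics/top1.png

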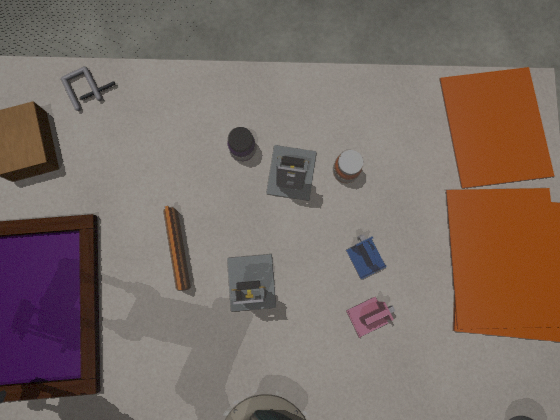

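Scene and top show the blue bracket at top px (365,257) / scene (178,295). The target post, farthest from the base, is at top px (292,170) / scene (310,250). The jars are on both sides of it, and a look-alike post and a pink bracket are nearer the base. Next: a zoom and more marks.

```bash
cat > s2.py <<'E'
from plant import *
import cv2,numpy as np
T,S=cv2.imread("pics/top1.png"),cv2.imread("pics/scene1.png")
def crop(I,x,y,w,h,k): return cv2.resize(I[y:y+h,x:x+w],None,fx=k,fy=k,interpolation=cv2.INTER_CUBIC)
A=crop(T,255,140,70,70,5);B=crop(T,335,220,70,70,5)
C=crop(S,265,195,100,125,4)
cv2.imwrite("pics/z1.png",np.hstack([A,B])); cv2.imwrite("pics/z2.png",C)
for n in("scene","top"):
    vision.snapshot(n)
    for t in("catch","catch_c0","rib_top","slot_drawn","post","bracket","grip","hook_tip"):
        try: print(n,t,[(round(d["score"],2),np.round(d["at"],4).tolist()) for d in models.mark_of(t,n)])
        except Exception as e: print(t,e)
E
python3 s2.py
```

```text
catch it knows: bracket, grip, hook_tip, jar_orange, jar_purple, post, rib_top, slot_drawn, squeegee
catch_c0 it knows: bracket, grip, hook_tip, jar_orange, jar_purple, post, rib_top, slot_drawn, squeegee
scene rib_top [(0.84, [0.4452, -0.2303, 0.0826]), (0.72, [0.301, -0.2593, 0.0818])]
scene slot_drawn [(0.58, [0.6015, -0.0469, 0.1504]), (0.56, [0.3203, 0.0381, 0.1459])]
scene post [(0.91, [0.3216, 0.0406, -0.0051]), (0.81, [0.5993, -0.0423, -0.0026])]
scene bracket [(0.8, [0.3101, -0.2759, -0.0009]), (0.71, [0.4643, -0.2214, 0.0029])]
scene grip [(0.9, [0.4348, -0.2365, 0.0714]), (0.57, [0.2922, -0.2417, 0.064])]
scene hook_tip [(0.83, [0.3115, -0.2843, 0.0452]), (0.68, [0.4747, -0.2179, 0.0439])]
catch it knows: bracket, grip, hook_tip, jar_orange, jar_purple, post, rib_top, slot_drawn, squeegee
catch_c0 it knows: bracket, grip, hook_tip, jar_orange, jar_purple, post, rib_top, slot_drawn, squeegee
top rib_top [(0.65, [0.4459, -0.2273, 0.0852]), (0.62, [0.2995, -0.2507, 0.082])]
top slot_drawn [(0.76, [0.3203, 0.0412, 0.1554]), (0.67, [0.5986, -0.045, 0.1514])]
top post [(0.94, [0.5986, -0.0438, -0.0016]), (0.93, [0.3246, 0.0397, 0.0004])]
top bracket [(0.94, [0.4679, -0.2197, -0.0009]), (0.94, [0.3071, -0.2784, -0.0035])]
top grip [(0.86, [0.291, -0.2412, 0.0653]), (0.75, [0.4389, -0.2368, 0.0671])]
top hook_tip [(0.8, [0.308, -0.2789, 0.0489]), (0.77, [0.4751, -0.2173, 0.0518])]
```

View pics/z1.png

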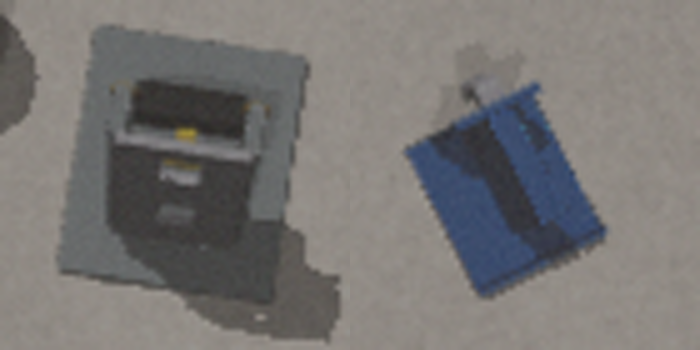

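View pics/z2.png

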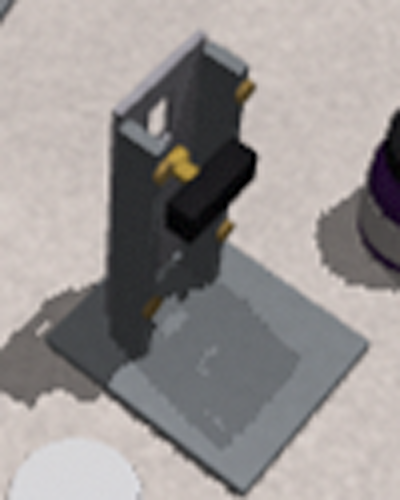

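```bash
cat > s3.py <<'E'
from plant import *
import numpy as np
from scipy.spatial.transform import Rotation as R
from scipy.optimize import least_squares
def proj(n,P):
    c=vision.get_calibration(n);q=np.array(c["orientation"])
    p=R.from_quat(q[[1,2,3,0]]).inv().apply(np.atleast_2d(P)-c["position"])
    return np.c_[c["fx"]*p[:,0]/p[:,2]+c["cx"],c["fy"]*p[:,1]/p[:,2]+c["cy"]]
def W(p,L): return R.from_euler("z",p[2]).apply(np.array(L))+[p[0],p[1],0]
t=lambda a:np.array(a)/5-.1
# bracket: deck corners top view (+y is image left)
bt=t([(407,150),(538,85),(605,232),(487,297)])+[265+5*0,220]
bt[:,0]=t([(407-350,150),(538-350,85),(605-350,232),(487-350,297)])[:,0]+335
bL=[(0,.035,.005),(0,-.035,.005),(-.08,-.035,.003),(-.08,.035,.003)]
f=least_squares(lambda p:(proj("top",W(p,bL))-bt).ravel(),[.466,-.22,.43]);print("bracket",f.x,np.degrees(f.x[2]),np.round(f.fun,1))
ft=t([(97,27),(307,60),(272,300),(60,270)])+[255,140]
st=t([(116,137),(258,158)])+[255,140]
ss=np.array([(118,112),(203,35)])/4-.1+[265,195]
fs=np.array([(368,345),(243,492)])/4-.1+[265,195]
for h in(.006,.01):
  for dims in((.13,.11),):
    def res(p):
        a,b=dims[0]/2,dims[1]/2;c=p[4]
        F=[(c+a,b,h),(c+a,-b,h),(c-a,-b,h),(c-a,b,h)]
        z=.205+p[3]; S=[(.0025,.03,z),(.0025,-.03,z)]
        S2=[(.0025,-.03,z),(.0025,.03,z)]
        return np.r_[(proj("top",W(p,F))-ft).ravel(),(proj("top",W(p,S))-st).ravel(),(proj("scene",W(p,S2))-ss).ravel(),(proj("scene",W(p,[F[0],F[1]]))-fs).ravel()]
    g=least_squares(res,[.6,-.044,-.1,0,0]);print("post",h,np.round(g.x,4),np.degrees(g.x[2]),np.round(g.fun,1))
E
python3 s3.py
```

```text
bracket [ 0.46701673 -0.22260909  0.47775503] 27.373346581013124 [ 0.4 -0.2 -0.8  0.4  0.9  0.1 -0.6 -0.2]
post 0.006 [ 0.6002 -0.0468 -0.1324 -0.0101  0.0441] -7.584943585161634 [-0.1 -0.3  0.4 -0.6  0.3  0.8 -0.6  0.2 -0.  -0.3 -0.6 -0.3 -0.5  0.6
 -0.1 -0.5  0.4 -0.8 -0.3  0.7]
post 0.01 [ 0.6002 -0.0471 -0.1372 -0.0099  0.0438] -7.861080764736641 [ 0.2 -0.8  0.9 -0.8  0.4  0.7 -0.6 -0.2  0.1 -0.4 -0.4 -0.3 -0.6  0.6
 -0.1 -0.4  0.5 -1.5 -0.6 -0.1]
```

```bash
cat > h.py <<'E'
from plant import *
import numpy as np, cv2
from scipy.spatial.transform import Rotation as R
def down(y): return np.array([0,np.cos(y/2),np.sin(y/2),0])
PO=np.array([.6002,-.0466]);PY=-.1335
BO=np.array([.4668,-.2222]);BY=.468
def rz(a): return np.array([[np.cos(a),-np.sin(a)],[np.sin(a),np.cos(a)]])
def post(x,y,z):   # TCP position for bracket origin at (x,y,z) in post frame
    return np.r_[PO+rz(PY)@[x-.035,y],z+.072]
def inpost(dx=0):  # believed bracket origin in post frame
    e=np.array(telemetry.current_ee_pos()); return np.r_[rz(-PY)@(e[:2]-PO)+[.035,0],e[2]-.072]
def st(m=""): print(m,round(telemetry.current_t(),2),"org",np.round(inpost()*1e3,1),"F",np.round(telemetry.current_wrist_force(),1),"open",round(telemetry.current_opening()*1e3,1),flush=True)
def snap(n,f):
    im=vision.snapshot(n)[:,:,::-1]; cv2.imwrite(f,im); return im
E
cat > s4.py <<'E'
from h import *
g=BO+rz(BY)@[-.035,0]
r.move_l([.15,.555,.36],vel=.25)
gripper_to(.05)
r.move_to([g[0],g[1],.30],down(BY)); st()
r.move_l([g[0],g[1],.12],vel=.2)
print(r.move_l([g[0],g[1],.072],vel=.08,guard=6)); st()
gripper_to(.0,f_grip=35); st("gripped")
r.move_l([g[0],g[1],.33],vel=.2); st("lifted")
r.move_to(post(-.08,0,.25),down(PY)); st("at post")
a=snap("top","pics/t2.png");b=snap("scene","pics/s2.png")
k=lambda I,x,y,w,h:cv2.resize(I[y:y+h,x:x+w],(350,500))
cv2.imwrite("pics/z3.png",np.hstack([cv2.resize(b[110:350,180:420],(400,400)),cv2.resize(a[100:300,200:400],(400,400))]))
E
python3 s4.py
```

```text
6.06 org [-102.4 -211.   228.1] F [ 0.2 -0.8 -0.2] open 50.3
False
 7.86 org [-102.3 -211.8    0.3] F [-0.4  0.9 -0.4] open 50.6
gripped 8.51 org [-1.030e+02 -2.112e+02  1.000e-01] F [-0.1  1.8  1.2] open 14.0
lifted 9.95 org [-103.3 -211.3  256.7] F [-0.1  0.2 -3.5] open 13.7
at post 10.93 org [-80.   -0.5 249.6] F [ 0.4 -0.7 -2.7] open 13.8
```

View pics/z3.png

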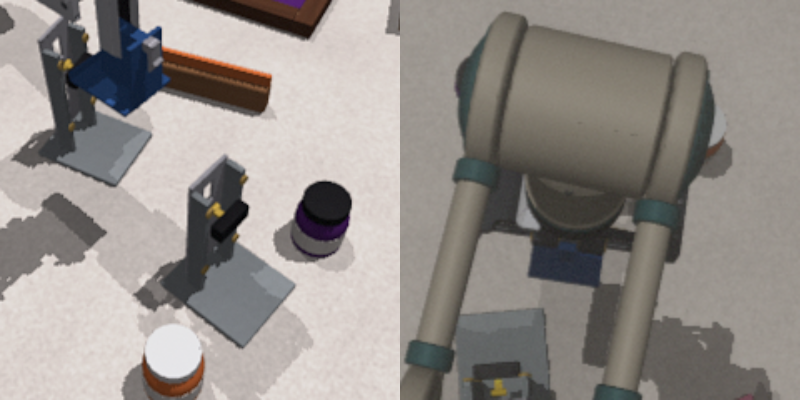

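The bracket is held level in front of the target post, scene crop (120,60), with its hook toward the strip. The jars and squeegee have not moved. Next I probe the strip's face with the plate and the strip's top edge with the leg.

```bash
cat > s5.py <<'E'
from h import *
r.move_l(post(-.03,0,.172),vel=.15)
r.hold(.2); st("pre")
print(r.move_l(post(.012,0,.172),vel=.02,guard=4)); st("face"); f=inpost()[0]
r.move_l(post(f-.0045,0,.172),vel=.02); r.hold(.2); st("back")
print(r.move_l(post(f-.0045,0,.130),vel=.02,guard=4)); st("top"); z=inpost()[2]
r.move_l(post(f-.0045,0,z+.006),vel=.05)
r.move_l(post(f-.035,0,z+.006),vel=.1); st("off")
open("fz.txt","w").write(f"{f} {z}"); print("f,z,shift",f,z,z+.0475-.205)
E
python3 s5.py
```

```text
pre 11.99 org [-2.990e+01 -1.000e-01  1.732e+02] F [ 0.4  0.5 -3.8] open 13.8
True
face 13.38 org [ -2.    0.  170.5] F [ 0.1 -1.1 -3.5] open 13.9
back 13.95 org [ -6.5   0.  171.9] F [-0.7 -0.1 -3.7] open 13.8
True
top 15.17 org [ -6.7   0.  148.1] F [-0.1 -0.3  4.1] open 14.0
off 15.93 org [-36.9   0.  154.2] F [ 0.4 -0.2 -3.4] open 13.8
f,z,shift -0.0020471811184538877 0.14809629987585088 -0.009403700124149122
```

The felt shift of -9.4 mm agrees with the camera's -10 mm. Now I enter the slot.

```bash
cat > s6.py <<'E'
from h import *
f,z=map(float,open("fz.txt").read().split())
e=z-.0533
r.move_l(post(f-.035,0,e),vel=.12); r.hold(.2); st("pre")
print(r.move_l(post(f+.003,0,e),vel=.025,guard=5)); st("in")
E
python3 s6.py
```

```text
pre 16.77 org [-36.3  -0.   95.8] F [-0.5 -0.1 -3.9] open 13.6
True
in 18.21 org [-2.5  0.1 93.2] F [-0.1 -0.7 -2. ] open 13.4
```

```bash
cat > s7.py <<'E'
from h import *
f,z=map(float,open("fz.txt").read().split())
x=f-.0003
print(r.move_l(post(x,0,.078),vel=.015,guard=6)); st("roller?"); zr=inpost()[2]
print(r.move_l(post(x,0,.0735),vel=.012,guard=18)); st("press")
print(r.move_l(post(x,0,.0690),vel=.012,guard=15)); st("floor")
E
python3 s7.py
```

```text
True
roller? 18.79 org [-2.6  0.  85.1] F [0.4 0.  1.4] open 13.7
False
press 19.87 org [-2.6  0.  72.6] F [ 2.8 -1.1 -8.2] open 13.8
True
floor 20.21 org [-2.6  0.  71.1] F [-1.   0.9  4.4] open 13.8
```

```bash
cat > s8.py <<'E'
from h import *
gripper_to(.045); st("open")
e=np.array(telemetry.current_ee_pos())
r.move_l(e+[0,0,.05],vel=.1)
p=post(.013,0,0); gripper_to(0.0,f_grip=10)
f,z=map(float,open("fz.txt").read().split())
fx=f-.0003
h=z+.0475-.055-.07   # felt home height
q=post(fx+.013,0,0); top=h+.080+r.nose_length
r.move_l([q[0],q[1],top+.008],vel=.1); r.hold(.2)
print(r.move_l([q[0],q[1],top-.012],vel=.015,guard=16)); e=np.array(telemetry.current_ee_pos())
print("rib top-80 =",e[2]-r.nose_length-.08,"felt home",h,telemetry.current_wrist_force(),telemetry.current_t())
r.move_l([q[0],q[1],top+.06],vel=.1)
e=np.array(telemetry.current_ee_pos()); r.move_l(np.r_[e[:2]+rz(PY)@[-.12,0],.33],vel=.25)
r.move_to([.2,.5,.35],down(2.8)); st()
a=snap("top","pics/t3.png");b=snap("scene","pics/s3.png")
cv2.imwrite("pics/z4.png",np.hstack([cv2.resize(b[190:320,255:385],(400,400),interpolation=2),cv2.resize(a[125:225,240:340],(400,400),interpolation=2)]))
for n in("scene","top"):
  for t in("bracket","grip"): print(n,t,[np.round(d["at"],3).tolist() for d in models.mark_of(t,n)])
print("expect",np.r_[PO,h])
E
python3 s8.py
```

```text
open 20.88 org [-3.2  0.1 69.2] F [-0.  0.  0.] open 45.0
True
rib top-80 = 0.07059847708259441 felt home 0.07059629987585087 [ 0.06128448 -0.96189132  4.48802906] 23.5917
 27.22 org [-433.6  488.3  277.8] F [-0.2 -0.2  0.3] open 0.5
scene bracket [[0.598, -0.047, 0.073], [0.306, -0.275, 0.0], [0.704, 0.078, 0.001]]
scene grip [[0.564, -0.041, 0.14], [0.294, -0.245, 0.068]]
top bracket [[0.602, -0.048, 0.07], [0.304, -0.273, -0.002]]
top grip [[0.292, -0.242, 0.066], [0.564, -0.041, 0.135], [0.706, 0.077, 0.001]]
expect [ 0.6002    -0.0466     0.0705963]
```

View pics/z4.png

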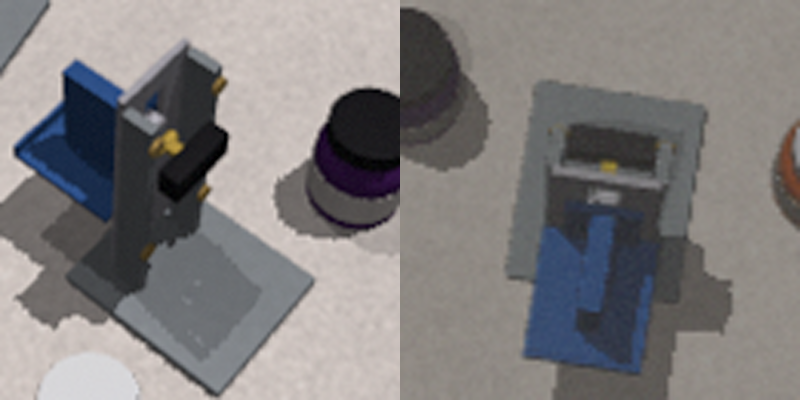

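The picture shows the bracket hanging level and flush on the target post, scene crop (80,130) and top crop (590,290). Pressing on the rib top stopped exactly at the felt home height. The jars have not moved and the arm is clear.

```bash
python3 -c "
from plant import *
print(r.sign_off(), telemetry.current_t())"
```

```text
the job is handed in; nothing more can be done
the job is handed in; nothing more can be done
```

The blue bracket hangs released in the top slot of the farthest post, pressed down past the roller to the felt home height (origin at 70.6 mm); I did not read the catch itself, and the job is handed in at about 27 s of the 61 s allowed.

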